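Pack the sample case and clip it shut

ROBOT

A 7-joint arm with a two-finger parallel gripper is mounted at the origin on the work surface. World frame = base frame: x ahead of the robot, y to its left, z up, the work surface at z = 0. Lengths are in m, angles in degrees, forces in N, time in s.
With the tool pointing down it reaches from about 0.425 to 0.875 m from the base axis. Payload 4.7 kg.
Tool frame: the origin (TCP) lies at the very end of the fingers, on their centre line; the grasp point (between the pads) lies 19 mm behind it; z points along the fingers, y is the line along which they close (so a half turn about z gives the same grasp; the last joint's range is limited). The gripper opens to 87 mm and grips with 3 to 60 N. Pads are 19 mm wide; open, the fingers measure 117 mm over their backs; the gripper's body (75 mm by 190 mm) begins 51 mm behind the grasp point.
Start: joints at [68.589, 18.392, -4.016, 83.108, 1.295, 78.541, -3.26], TCP at [0.246, -0.602, 0.223] pointing down, gripper open.
Joint ranges: [-163.93, 163.93], [-17.29, 119.83], [-79.2, 71.16], [3.27, 140.29], [-89.18, 269.18], [5.43, 117.66], [-154.24, 154.24]. Speed limits (degrees/s): [147.25, 147.25, 180, 180, 180, 180, 180].

INTERFACE

Orientations are given as [roll, pitch, yaw] about the fixed x, y, z axes, in that order (R = Rz(yaw) Ry(pitch) Rx(roll)).
In Python, from cell import telemetry, cams, env gives the robot as it stands.
- The arm moves only by the tool arm_command, never from a script. Its argument "series" is text: rows parted by semicolons, each of 5 numbers parted by spaces: the shift along the tool's x, y, z in mm, then the turn about the tool's z in rad, then the closure in counts, from 0 (fully open) to 255 (shut). A call has 1 to 20 rows; each row shifts and turns the commanded pose from where the row before left it, along the tool's axes as they then stand; what a row does not reach is not made up. A row lasts 1/12 s, in which the tool goes at most 41.7 mm and 7.16 degrees, less where a joint would pass 70% of its speed; a pose out of reach is approached as far as the arm can. A call is refused whole if a number of a shift passes 41.7 or a number of a turn 0.125, either way. A call with a gripper value outside its range is refused whole. The fingers move at their own pace and stop on an object; "squeeze" is the grip in N (left out, the last holds). Time passes only in rows, so rows that do not move let the fingers close. It gives the time, the measured TCP pose, the force, the opening and the grip force at its end, in the units of the state.
- telemetry.get_obs(): the state, without advancing time (a new reading comes with each control period).
- cams.read_camera(name): name is "scene" or "top" or "wrist"; returns the picture (384x512x3 uint8, blue, green, red); there is no depth.
- cams.calibration(name): a dict with "K" (3x3 intrinsics, pixels), "origin" and "rotation" of the camera in the world; the wrist camera has in their place "hand_eye" (4x4, takes a point from camera to tool coordinates, whose origin is the TCP and whose axes are the flange's). Camera axes: x right, y down, z forward; pixel columns grow to the right and rows downward; lengths in m; the calibration is good to about 2 mm. A picture is of the moment at which its call begins: read the wrist's pose just before it. calibration takes no time and is no camera call.
- env.sign_off(): hands the job in; it is judged then, once.
The state is a dict: "time_s": time; "qpos": joint angles; "joint_velocities": joint speeds; "effort": joint torques, N m; "tool_pos": TCP position; "tool_rot": TCP orientation; "force": force on the tool from outside, world axes, zero at the start; "wrist_torque": the same for the moment, N m; "grip_width": finger opening in m; "grasp_force": force on a finger pad.
Only numpy, scipy, OpenCV 4.12 (cv2) and the standard library are available. Lean on these libraries where they do the work, as an engineer would, in place of code of your own. Each camera call takes 0.05 s, during which the arm holds its last target. There are 200 camera calls.

TASK

Pack every small item waiting on the bench (specimen pots, dropper bottle, slide box, small carton, as many as there are) into the open sample case, each standing upright on its floor and none on top of another. Then shut the lid fully, and secure it by pushing the snap hook over one leg of the staple that stands up through the lid until its gate springs open and snaps shut behind the bar; leave the hook lying flat on the lid. Leave the tube rack, reagent bottle, stamp and large kit box where they are.

Things in the scene. Friction and masses are not known exactly. Their poses are not given: they have to be found in the camera images.
- case: White insulated sample case, fixed, open on top. Origin on the bench; x runs along the hinge, y points to the hinge side, z up. Outside x -142 to +142 mm, y -98 to +108 mm, walls 75 mm high. Inside x -130 to +130, y -64 to +96 mm, floor at z = 8 mm, 67 mm deep. The 34 mm thick -y wall carries the staple. The shut lid's top is at z = 87.5 mm.
- case_floor (a point): Centre of the case's inner floor; axes as the case.
- staple_near (a point): On the axis of the -x leg (nearer the robot) of the steel staple, 3.5 mm above the shut lid's top; case x -30, y -78 mm. The staple is an upside-down U of 8 mm round bar in the plane of case x and z; its crossbar's centre line is at z = 115 mm. It stands up through a slot in the shut lid, 23.5 mm free below its crossbar.
- staple_far (a point): The same on the other leg, 60 mm farther along case +x.
- lid (a joint): Angle of the lid about its hinge, rad: 0 = shut flat, 1.57 = upright, 1.92 = as far open as it goes. It starts open. The hinge is stiff: the lid stays wherever it is left and needs about 1 to 4 N at its free edge to move.
- lid_edge (a point): Middle of the lid's free edge, on its outer (upper when shut) face. Lid: flat white plate 284 x 206 x 12 mm with a slot near the free edge; no handle, push it on its outer face. Open, it stands up to 282 mm above the bench. The point turns with the lid: x along the hinge, y from the free edge to the hinge, z out of the outer face.
- lid_hinge (a point): Middle of the lid's hinge line, 75.5 mm above the bench, at case y = +108 mm, on the lid's inner face; axes turn with the lid like lid_edge. The free edge is 206 mm from it.
- hook: Loose steel snap hook 110 mm long, lying flat. Origin under the loop's middle; x out of the mouth, z up. Loop of 8 mm bar: inside x -26 (closed end) to +17 mm (gate), y -13 to +13 mm; its arms flare to y +-25 mm at x = 32 mm as a lead-in. Behind it stands a black grip tab, centre x = -62, y = 0 mm: 28 mm along x, 12 mm along y (pinch here), from underside to z = 36 mm. About 100 g.
- gate (a joint): Angle of the hook's sprung gate, rad: 0 = shut across the mouth, 1.4 = fully swung inward. A 6 mm bar pivoted at hook (x 20, y -17 mm), reaching to y = +12 mm. A bar entering the mouth, best at y = +2 mm in the hook's frame, swings it inward with a few newtons; it snaps shut once the bar is past about x = -10 mm, and the bar cannot come out.
- pot_wide: Wide specimen pot with white lid, upright cylinder 48 mm in diameter, 40 mm high; origin under its centre. May be absent.
- pot_tall: Taller specimen pot with white lid, upright cylinder 40 mm in diameter, 56 mm high; origin under its centre. May be absent.
- dropper: Small white dropper bottle: cylinder 32 mm in diameter up to 40 mm, then a cone to 58 mm; origin under its centre. May be absent.
- slidebox: Grey microscope slide box, 76 mm (its x) x 30 mm (y) x 24 mm high; origin under its centre. May be absent.
- carton: Small cardboard test carton, 56 mm (its x) x 40 mm (y) x 34 mm high; origin under its centre. May be absent.
- rack: Bystander: white rack full of capped tubes, 75 x 190 x 70 mm, beyond the work. Leave it.
- reagent: Bystander: white reagent bottle, 48 mm in diameter, 120 mm high, at the left. Leave it.
- stamp: Bystander: black hand stamp, 50 x 35 x 70 mm. Leave it.
- kitbox: Bystander: large white test kit box, 70 x 130 x 55 mm. Leave it.

How it is judged:
By the outcome, as a careful person would: the job done as asked, in the order asked, and still so for the second after the job is handed in, with the robot touching nothing.
Of pot_wide, pot_tall, dropper, slidebox, carton only 3 to 5 are there at a start; the rules pass over those that are not, and their reading is None.
At some moment in a run one of pot_wide, slidebox, carton, hook may be knocked a few centimetres aside while the robot is not near it.
It also fails if it takes over 210 s, if anything falls off the work surface, if the arm or the gripper's body presses on something with over 40 N, if the wrist force passes 120 N, or if a joint passes its speed limit or range.

## Working session

There is one attempt and no reset: what is moved stays moved. The work goes in short steps, Python scripts to look and compute and a tool call to move; the robot and the scene stay as the last step left them, time stands still between calls to the robot, and variables do not carry over. Pictures are saved under pics/ and viewed, at most 14 in all, crops included, and the job is handed in when it is done.

Besides the shell and the picture viewer there is one more tool, called after ">>>" as name(argument=value, ...) on one line, values as JSON. arm_command: Moves the arm, as the interface text tells. Its arguments: {"type":"object","properties":{"series":{"type":"string"},"squeeze":{"type":"number"}},"required":["series"]}

```bash
ls; mkdir -p pics; python3 - <<'E'
from cell import telemetry,cams
import cv2,numpy as np
np.set_printoptions(precision=4,suppress=True)
print(telemetry.get_obs())
for n in("scene","top"):
    im=cams.read_camera(n);np.save(f'pics/{n}0.npy',im);cv2.imwrite(f'pics/{n}0.png',im);print(cams.calibration(n))
print(cams.calibration("wrist"))
E
```

```text
pics
{'time_s': 0.0, 'qpos': array([68.589 , 18.439 , -4.0161, 83.174 ,  1.2956, 78.5375, -3.2606]), 'joint_velocities': array([ 0.0544, -0.0461,  0.0006,  0.0745, -0.0457, -0.1044,  0.0043]), 'effort': array([  0.0003, -49.1297,  -0.4038, -31.2525,  -0.0641,   0.044 ,
         0.0002]), 'tool_pos': array([ 0.2456, -0.6013,  0.2215]), 'tool_rot': array([-179.8948,    0.006 ,   22.2207]), 'force': array([-0.0976,  0.5901,  0.0783]), 'wrist_torque': array([-0.0143,  0.0114, -0.0228]), 'grasp_force': 0.0, 'grip_width': 0.08717961363404117}
{'K': array([[462.3958,   0.    , 255.7682],
       [  0.    , 462.3958, 187.791 ],
       [  0.    ,   0.    ,   1.    ]]), 'origin': array([ 1.3051, -0.0393,  1.0269]), 'rotation': array([-142.2027,    0.2755,   84.368 ])}
{'K': array([[374.0362,   0.    , 252.789 ],
       [  0.    , 374.0362, 191.3398],
       [  0.    ,   0.    ,   1.    ]]), 'origin': array([0.4001, 0.008 , 1.3368]), 'rotation': array([-174.0619,    0.1131,  -88.7415])}
{'K': array([[278.8799,   0.    , 248.2108],
       [  0.    , 278.8799, 196.7736],
       [  0.    ,   0.    ,   1.    ]]), 'hand_eye': array([[-0.0003, -0.9627, -0.2706,  0.0735],
       [ 1.    , -0.0002, -0.0004, -0.0002],
       [ 0.0004, -0.2706,  0.9627, -0.1621],
       [ 0.    ,  0.    ,  0.    ,  1.    ]])}
```

View pics/top0.png

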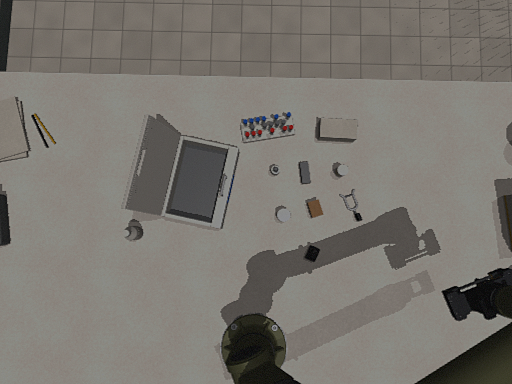

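View pics/scene0.png

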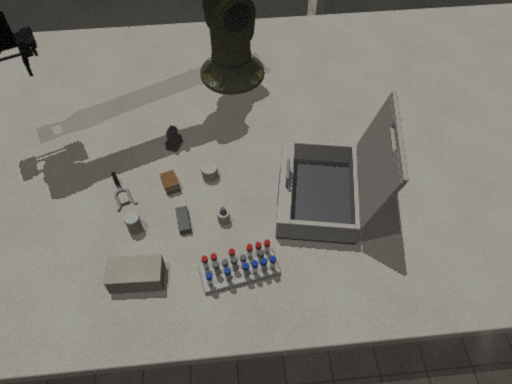

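The top view shows all five items: wide pot (283,214), dropper (275,169), slide box (305,172), tall pot (341,170) and carton (315,208). The hook is at (350,203) and the case's interior at (200,180), with its lid open to the left and the staple at about (222,185). The scene view agrees.

```bash
cat > h.py <<'E'
from cell import telemetry,cams,env
import cv2,numpy as np
from scipy.spatial.transform import Rotation as Ro
np.set_printoptions(precision=4,suppress=True)
def rot(r): return Ro.from_euler('xyz',r,degrees=True).as_matrix()
def snap(n,fn):
    o=telemetry.get_obs(); im=cams.read_camera(n); c=cams.calibration(n)
    if n=='wrist':
        T=np.eye(4);T[:3,:3]=rot(o['tool_rot']);T[:3,3]=o['tool_pos'];M=T@c['hand_eye'];c=(c['K'],M[:3,3],M[:3,:3])
    else: c=(c['K'],np.array(c['origin']),rot(c['rotation']))
    cv2.imwrite(f'pics/{fn}.png',im); np.savez(f'pics/{fn}.npz',im=im,K=c[0],o=c[1],R=c[2]); return im,c
def load(fn):
    d=np.load(f'pics/{fn}.npz'); return d['im'],(d['K'],d['o'],d['R'])
def pix2w(c,uv,z):
    K,o,R=c; uv=np.atleast_2d(np.asarray(uv,float)); d=(R@np.linalg.inv(K)@np.c_[uv,np.ones(len(uv))].T).T
    return o+d*((z-o[2])/d[:,2])[:,None]
def w2pix(c,p):
    K,o,R=c; q=(K@R.T@(np.atleast_2d(p)-o).T).T; return q[:,:2]/q[:,2:]
def move(target,yaw):
    "how far to go, tool axes (mm, rad), from the measured pose with the tool down"
    o=telemetry.get_obs(); R=rot(o['tool_rot']); d=R.T@(np.array(target)-o['tool_pos'])*1000
    t=R.T@rot([180,0,yaw]); return d.round(1),round(np.arctan2(t[1,0],t[0,0]),3)
E
python3 - <<'E'
from h import *
im=np.load('pics/top0.npy')
c=cams.calibration('top');c=(c['K'],np.array(c['origin']),rot(c['rotation']))
cs=cams.calibration('scene');cs=(cs['K'],np.array(cs['origin']),rot(cs['rotation']))
np.savez('pics/top0.npz',im=im,K=c[0],o=c[1],R=c[2])
np.savez('pics/scene0.npz',im=np.load('pics/scene0.npy'),K=cs[0],o=cs[1],R=cs[2])
for n,p,z in [('wide',(283,213),.04),('drop',(274.5,168),.05),('slide',(305,170),.024),('tall',(341,167),.056),('carton',(315,206),.034),('hook',(350,203),.005),('case c',(164,217),.075),('c2',(222,228),.075),('c3',(240,147),.075),('c4',(180,135),.075)]: print(n,pix2w(c,p,z)[0])
cv2.imwrite('pics/a.png',cv2.resize(im[100:240,110:370],None,fx=3,fy=3,interpolation=cv2.INTER_CUBIC))
E
```

```text
wide [ 0.4618 -0.0928  0.04  ]
drop [ 0.6172 -0.0603  0.05  ]
slide [ 0.6167 -0.17    0.024 ]
tall [ 0.6247 -0.2903  0.056 ]
carton [ 0.4889 -0.2045  0.034 ]
hook [ 0.5043 -0.3339  0.005 ]
case c [0.4379 0.3105 0.075 ]
c2 [0.4053 0.114  0.075 ]
c3 [0.6834 0.0606 0.075 ]
c4 [0.721  0.2685 0.075 ]
```

View pics/a.png

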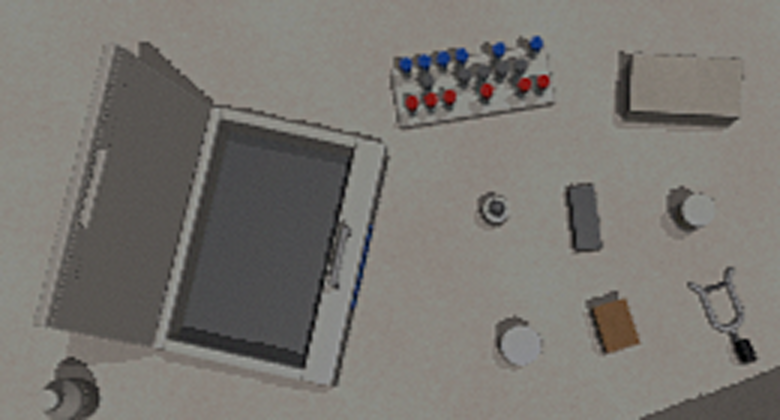

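>>> arm_command(series="31 -18.3 -2 0 0;31 -18.3 -2 0 0;31 -18.3 -2 0 0;31 -18.3 -2 0 0;31 -18.3 -2 0 0;31 -18.3 -2 0 0;31 -18.3 -2 0 0;31 -18.3 -2 0 0;31 -18.3 -2 0 0;31 -18.3 -2 0 0;31 -18.3 -2 0 0;31 -18.3 -2 0 0;31 -18.3 -2 0 0;31 -18.3 -2 0 0;0 0 0 0.097 0;0 0 0 0.097 0;0 0 0 0.097 0;0 0 0 0.097 0;0 0 0 0 0;0 0 0 0 0", squeeze=20)

```text
time_s: 1.77
tool_pos: [0.5504, -0.2004, 0.2501]
tool_rot: [-180.0, 0.0, 0.1]
force: [0.8, -0.5, -0.4]
grip_width: 0.0869
grasp_force: 0.0
```

```bash
python3 - <<'E'
from h import *
im,c=snap('wrist','w1')
o=telemetry.get_obs();print(o['tool_pos'],o['tool_rot'],o['time_s'],o['qpos'],c[1])
E
```

```text
[ 0.5505 -0.2004  0.2502] [-179.9907    0.0341    0.1386] 1.8167 [ 35.8998  11.0914 -21.292   89.6526   4.0667  80.0563 -75.5965] [ 0.624  -0.2002  0.4122]
```

View pics/w1.png

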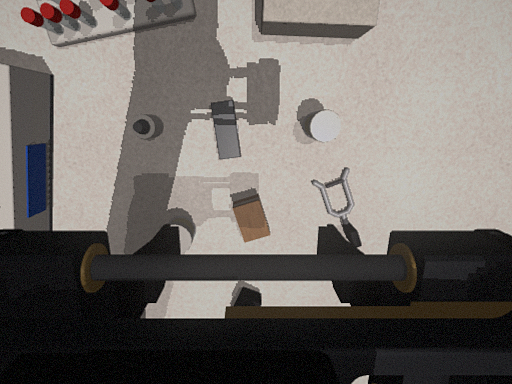

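The wrist view shows the dropper (142,126), slide box (226,128), tall pot (325,125), carton (251,215), hook (340,200) and part of the wide pot (180,235). I'll enlarge it to get the corners.

```bash
python3 - <<'E'
from h import *
im,c=load('w1')
cv2.imwrite('pics/w1c.png',cv2.resize(im[85:255,190:370],None,fx=4.4,fy=3.5,interpolation=cv2.INTER_CUBIC)[:600,:800])
E
```

```text
(no output)
```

View pics/w1c.png

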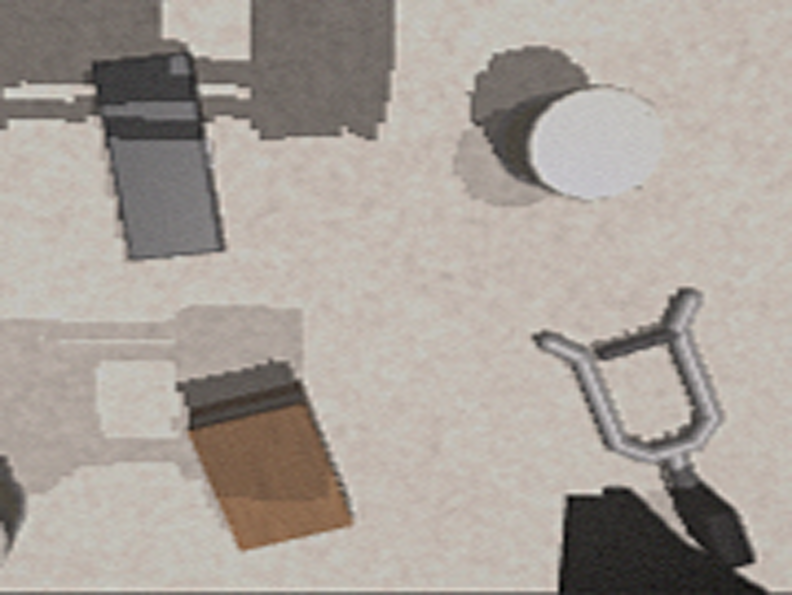

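```bash
python3 - <<'E'
from h import *
im,c=load('w1')
def P(pts,z): return pix2w(c,[(190+(x+.5)/4.4-.5,85+(y+.5)/3.5-.5) for x,y in pts],z)
A=P([(240,550),(352,522),(300,402),(189,430),(303,383),(187,410)],.034);print('carton',A[:,:2],np.linalg.norm(A[0]-A[1]),np.linalg.norm(A[1]-A[2]),np.linalg.norm(A[1]-A[4]))
S=P([(130,258),(223,250),(188,54),(94,66)],.024);print('slide',S[:,:2],S.mean(0),np.linalg.norm(S[0]-S[1]),np.linalg.norm(S[1]-S[2]))
print('tall',P([(595,143)],.056), np.diff(P([(528,143),(662,143)],.056),axis=0))
H=P([(545,340),(688,295),(598,352),(672,338),(663,455),(610,440),(717,425)],.005);print('hook tipL tipR gateL gateR closedend',H[:,:2])
T=P([(730,515)],.036);print('tab?',T)
print('drop',pix2w(c,(142,126),.058),'wide',pix2w(c,(180,233),.04))
d=A[1]-A[2];print('carton yaw',np.degrees(np.arctan2(*(A[2]-A[1])[1::-1])))
print('slide yaw',np.degrees(np.arctan2(*((S[2]+S[3])-(S[0]+S[1]))[1::-1])))
for fn,pts in (('top0',[(110+743/3,100+349/3)]),('scene0',[(115,180)])):
    _,cc=load(fn);print(fn,'tab',pix2w(cc,pts,.03))
E
```

```text
carton [[ 0.4483 -0.1945]
 [ 0.4611 -0.2318]
 [ 0.5134 -0.2139]
 [ 0.5014 -0.1781]
 [ 0.5213 -0.2147]
 [ 0.5099 -0.1775]] 0.039430727648201616 0.05522920744039097 0.06256109775555345
slide [[ 0.57   -0.1597]
 [ 0.5733 -0.1892]
 [ 0.6469 -0.1791]
 [ 0.6425 -0.1508]] [ 0.6082 -0.1697  0.024 ] 0.029624132713343753 0.07429325876250199
tall [[ 0.6154 -0.295   0.056 ]] [[ 0.0001 -0.0377  0.    ]]
hook tipL tipR gateL gateR closedend [[ 0.5327 -0.2978]
 [ 0.5522 -0.3445]
 [ 0.5275 -0.3162]
 [ 0.5336 -0.3408]
 [ 0.4808 -0.3426]
 [ 0.4878 -0.3235]
 [ 0.4948 -0.3602]]
tab? [[ 0.4654 -0.3563  0.036 ]]
drop [[ 0.6144 -0.0693  0.058 ]] wide [[ 0.4646 -0.1022  0.04  ]]
carton yaw 18.915663169086347
slide yaw 7.411386410986598
top0 tab [[ 0.4563 -0.354   0.03  ]]
scene0 tab [[ 0.4683 -0.3533  0.03  ]]
```

>>> arm_command(series="-3 -37 0 0 0;-3 -37 0 0 0;-3 -37 0 0 0;-3 -37 0 0 0;-3 -37 0 0 0;-3 -37 0 0 0;0 0 0 0 0;0 0 0 0 0")

```text
time_s: 2.48
tool_pos: [0.5324, 0.0245, 0.2509]
tool_rot: [180.0, -0.0, 0.4]
force: [0.7, -1.5, -0.4]
grip_width: 0.0872
grasp_force: 0.0
```

```bash
python3 - <<'E'
from h import *
im,c=snap('wrist','w2');print(c[1])
g=cv2.resize(im[:240,:400],None,fx=2,fy=2,interpolation=cv2.INTER_CUBIC);cv2.imwrite('pics/w2c.png',g)
E
```

```text
[0.6057 0.025  0.413 ]
```

View pics/w2c.png

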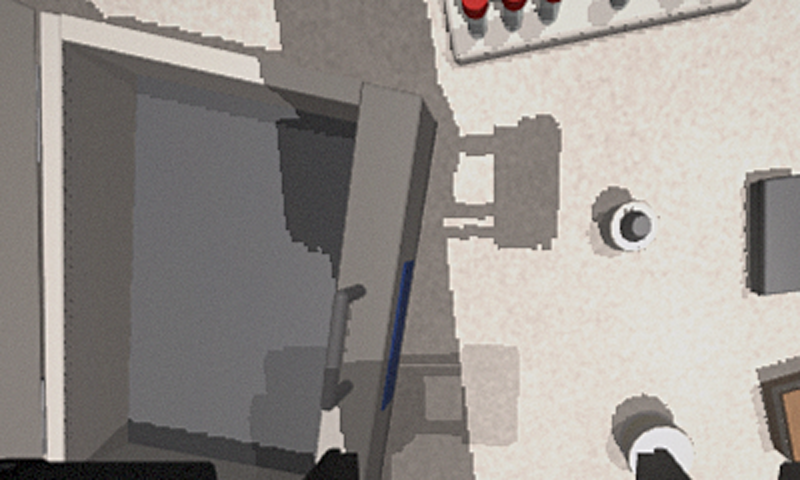

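The enlarged wrist view shows the case rim: outer far -y corner at (425,98), inner far -y corner at (357,108), crossbar running from (345,292) to (330,405), floor corners at (137,92) and (128,422). The dropper is at (634,226).

```bash
python3 - <<'E'
from h import *
from scipy.optimize import least_squares
im,c=load('w2')
q=lambda x,y:((x+.5)/2-.5,(y+.5)/2-.5)
L=[((425,98),.075,142,-98),((357,108),.075,130,-64),((65,42),.075,130,96),((137,92),.008,130,96),((128,422),.008,-130,96),((313,456),.008,-130,-64),((345,293),.115,30,-78),((330,403),.115,-30,-78)]
W=np.array([pix2w(c,q(*p),z)[0,:2] for p,z,_,_ in L]);C=np.array([(a,b) for *_,a,b in L])/1000
def f(s):
    co,si=np.cos(s[2]),np.sin(s[2]);return (C@np.array([[co,si],[-si,co]])+s[:2]-W)
r=least_squares(lambda s:f(s).ravel(),[.56,.18,-.19],loss='soft_l1',f_scale=.003)
print(r.x,np.degrees(r.x[2]));print(f(r.x)*1000)
print('drop',pix2w(c,q(634,226),.058),'wide',pix2w(c,q(665,455),.04))
from h import move
print(move([.6144,-.0693,.15],0))
E
```

```text
[ 0.5608  0.1894 -0.1976] -11.322943738598173
[[  1.7266   0.4572]
 [  1.8721  -1.4084]
 [  2.3077   1.248 ]
 [ 11.2679  -3.3776]
 [-15.7163   2.703 ]
 [-20.2295 -14.9293]
 [ -2.0664   1.9454]
 [ -0.1971   1.3281]]
drop [[ 0.6131 -0.0584  0.058 ]] wide [[ 0.4566 -0.0964  0.04  ]]
(array([ 81.5,  91.4, 100.7]), np.float64(0.003))
```

```bash
python3 - <<'E'
from h import *
from scipy.optimize import least_squares
im,c=load('w2')
q=lambda x,y:((x+.5)/2-.5,(y+.5)/2-.5)
L=[((425,98),.075,142,-98),((357,108),.075,130,-64),((65,42),.075,130,96),((345,293),.115,30,-78),((330,403),.115,-30,-78)]
W=np.array([pix2w(c,q(*p),z)[0,:2] for p,z,_,_ in L]);C=np.array([(a,b) for *_,a,b in L])/1000
def f(s):
    co,si=np.cos(s[2]),np.sin(s[2]);return (C@np.array([[co,si],[-si,co]])+s[:2]-W)
r=least_squares(lambda s:f(s).ravel(),[.56,.18,-.19])
print(r.x,np.degrees(r.x[2]));print(f(r.x)*1000)
_,c1=load('w1')
print('drop tip w2',pix2w(c,q(637,227),.058),'proj in w1',w2pix(c1,pix2w(c,q(637,227),.058)))
print('carton corner w2',pix2w(c,q(785,397),.034),'w1 [.5014 -.1781]')
print('slide far-left w2',pix2w(c,q(766,180),.024),'w1 .6425 -.1508')
im1,_=load('w1')
cv2.imwrite('pics/m.png',np.hstack([cv2.resize(im1[100:150,110:185],None,fx=5,fy=5),cv2.resize(im[85:135,285:360],None,fx=5,fy=5)]))
E
```

```text
[ 0.5596  0.1881 -0.1896] -10.863033818618295
[[ 1.5154  0.1456]
 [ 1.3745 -1.762 ]
 [ 0.5498  1.1415]
 [-2.6081  0.7824]
 [-0.8315 -0.3075]]
drop tip w2 [[ 0.6126 -0.0603  0.058 ]] proj in w1 [[134.8723 127.5074]]
carton corner w2 [[ 0.4987 -0.1793  0.034 ]] w1 [.5014 -.1781]
slide far-left w2 [[ 0.6432 -0.1506  0.024 ]] w1 .6425 -.1508
```

View pics/m.png

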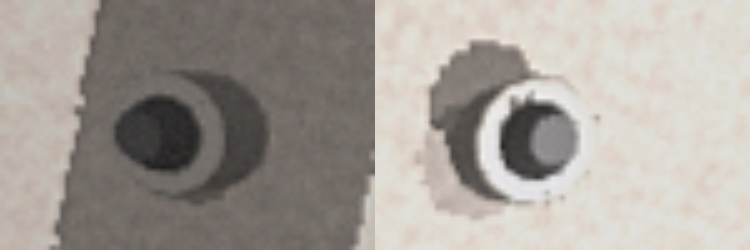

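>>> arm_command(series="20 21.7 10 0 0;20 21.7 10 0 0;20 21.7 10 0 0;20 21.7 10 0 0;0 0 33 0 0;0 0 33 0 0;0 0 33 0 0;0 0 33 0 0;0 0 30 0 0;0 0 20 0 0;0 0 15 0 0;0 0 0 0 0;0 0 0 0 0;0 0 0 0 255;0 0 0 0 255;0 0 0 0 255;0 0 0 0 255;0 0 0 0 255;0 0 0 0 255", squeeze=20)

```text
time_s: 4.12
tool_pos: [0.6129, -0.0653, 0.014]
tool_rot: [180.0, -0.0, -0.0]
force: [-0.2, -0.4, -0.3]
grip_width: 0.0548
grasp_force: 0.0
```

>>> arm_command(series="0 0 0 0 255;0 0 0 0 255;0 0 0 0 255;0 0 0 0 255;0 0 0 0 255;0 0 0 0 255;0 0 -10 0 255;0 0 -30 0 255;0 0 -35 0 255;0 0 -35 0 255;0 0 -20 0 255;0 0 0 0 255")

```text
time_s: 5.12
tool_pos: [0.6163, -0.0653, 0.1504]
tool_rot: [179.9, -0.6, -0.0]
force: [1.5, -0.0, -0.2]
grip_width: 0.0316
grasp_force: 20.0
```

```bash
cat >> h.py <<'E'
CX,CY,CA=.5596,.1881,-10.86
def case(x,y):
    p=rot([0,0,CA])@np.array([x,y,0])/1000; return p[0]+CX,p[1]+CY
E
python3 - <<'E'
from h import *
for n,p in dict(drop=(92,10),slide=(-88,10),carton=(-30,10),wide=(38,24),tall=(38,-30)).items(): print(n,case(*p))
print(move([*case(92,10),.13],0)); print(telemetry.get_obs()['grip_width'])
E
```

```text
drop (np.float64(0.6518364234004443), np.float64(0.18058719770698345))
slide (np.float64(0.4750601357563611), np.float64(0.21450097258941617))
carton (np.float64(0.5320213839972323), np.float64(0.2035732006828545))
wide (np.float64(0.6014412751536308), np.float64(0.2045105969884753))
tall (np.float64(0.591267142688901), np.float64(0.15147771069525032))
(array([  35.3, -245.9,   20.4]), np.float64(-0.0))
0.031637547304995746
```

>>> arm_command(series="5 -35 0 0 255;5 -35 0 0 255;5 -35 0 0 255;5 -35 0 0 255;5 -35 0 0 255;5 -35 0 0 255;5 -35 0 0 255;0 0 0 -0.115 255;0 0 0 -0.115 255;0 0 0 -0.115 255;0 0 0 -0.115 255;0 0 0 -0.115 255;0 0 0 -0.115 255;0 0 0 -0.115 255;0 0 0 -0.115 255;0 0 0 -0.115 255;0 0 0 -0.115 255;0 0 0 -0.115 255;0 0 0 -0.115 255;0 0 0 0 255")

```text
time_s: 6.78
tool_pos: [0.6473, 0.1794, 0.1429]
tool_rot: [-179.9, 0.0, 79.2]
force: [0.5, 0.1, 0.7]
grip_width: 0.0319
grasp_force: 20.0
```

```bash
python3 - <<'E'
from h import *
print(move([*case(92,10),.023],79.1)); o=telemetry.get_obs();print(o['tool_pos'],o['tool_rot'],o['qpos'])
snap('wrist','w3');snap('top','t3')
E
```

```text
(array([  2. ,   4.4, 119.9]), np.float64(0.002))
[0.6473 0.1794 0.1429] [-179.9277    0.023    79.2175] [ 14.9689  30.5738 -45.4879  84.1303  22.0736  74.6019 -43.1978]
```

View pics/w3.png

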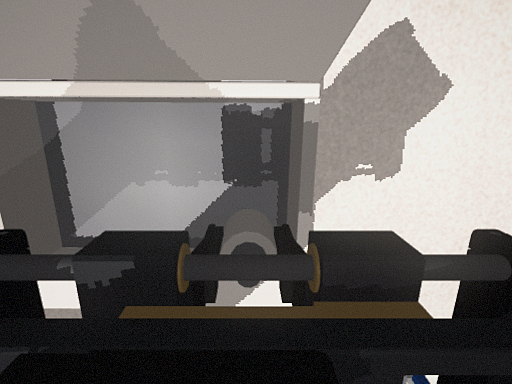

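The wrist view shows the dropper held above the case floor, with the case's inner far-right rim corner at (304,97). I'll check the case pose against it.

```bash
python3 - <<'E'
from h import *
im,c=load('w3')
for p,z in (((130,96),.075),((142,108),.075),((130,96),.008),((-130,96),.008),((-130,96),.075),((142,-98),.075)): print(p,z,w2pix(c,[[*case(*p),z]]))
E
```

```text
(130, 96) 0.075 [[303.3743  99.694 ]]
(142, 108) 0.075 [[319.8476  83.2052]]
(130, 96) 0.008 [[290.8698 103.9715]]
(-130, 96) 0.008 [[ 34.0585 103.7001]]
(-130, 96) 0.075 [[-29.4768  99.349 ]]
(142, -98) 0.075 [[304.8313 311.4635]]
```

>>> arm_command(series="2 4.4 30 0 255;0 0 35 0 255;0 0 30 0 255;0 0 15 0 255;0 0 8 0 255;0 0 0 0 255;0 0 0 0 255;0 0 0 0 140;0 0 0 0 140;0 0 0 0 140;0 0 0 0 140;0 0 0 0 140")

```text
time_s: 7.88
tool_pos: [0.6528, 0.1808, 0.0262]
tool_rot: [179.9, -0.0, 79.0]
force: [-0.3, 0.2, 0.2]
grip_width: 0.039
grasp_force: 0.0
```

>>> arm_command(series="0 0 -20 0 140;0 0 -35 0 140;0 0 -40 0 140;0 0 -40 0 140;-37.3 -8.6 -4 0 0;-37.3 -8.6 -4 0 0;-37.3 -8.6 -4 0 0;-37.3 -8.6 -4 0 0;-37.3 -8.6 -4 0 0;-37.3 -8.6 -4 0 0;-37.3 -8.6 -4 0 0;-37.3 -8.6 -4 0 0;-37.3 -8.6 -4 0 0;-37.3 -8.6 -4 0 0;-37.3 -8.6 -4 0 0;0 0 0 0 0;0 0 0 0 0")

```text
time_s: 9.3
tool_pos: [0.4806, -0.2068, 0.2049]
tool_rot: [180.0, 0.1, 78.7]
force: [-0.5, 0.4, -0.3]
grip_width: 0.087
grasp_force: 0.0
```

>>> arm_command(series="0 0 0 0.1166 0;0 0 0 0.1166 0;0 0 0 0.1166 0;0 0 0 0.1166 0;0 0 0 0.1166 0;0 0 0 0.1166 0;0 0 0 0.1166 0;0 0 0 0.1166 0;0 0 0 0.1166 0;0 0 0 0 0")

```text
time_s: 10.13
tool_pos: [0.4825, -0.202, 0.2046]
tool_rot: [-180.0, -0.0, 18.9]
force: [-0.1, -0.2, 0.9]
grip_width: 0.0869
grasp_force: 0.0
```

```bash
python3 - <<'E'
from h import *
im,c=snap('wrist','w4');snap('top','t4')
o=telemetry.get_obs();print(o['tool_pos'],o['tool_rot'],o['time_s'])
print(move([.4813,-.2045,.008],18.9))
hsv=cv2.cvtColor(im,cv2.COLOR_BGR2HSV);m=cv2.inRange(hsv,(5,70,40),(20,255,255));m[250:]=0
n,_,st,ce=cv2.connectedComponentsWithStats(m);print(st[1:][st[1:,4]>100],ce[1:][st[1:,4]>100])
a,b=load('top0')[0],load('t4')[0];d=cv2.absdiff(a,b).max(2)
print([ (n,d[v-5:v+6,u-5:u+6].mean()) for n,(u,v) in dict(wide=(283,213),slide=(305,170),tall=(341,167),carton=(315,206),hook=(350,203)).items()])
E
```

```text
[ 0.4823 -0.2025  0.2046] [-179.9905   -0.0169   19.2611] 10.2333
(array([ -1.6,   1.6, 196.6]), np.float64(0.006))
[[ 234  160   33   46 1452]] [[249.8506 182.5599]]
[('wide', np.float64(34.768595041322314)), ('slide', np.float64(24.60330578512397)), ('tall', np.float64(44.578512396694215)), ('carton', np.float64(87.85950413223141)), ('hook', np.float64(69.62809917355372))]
```

View pics/w4.png

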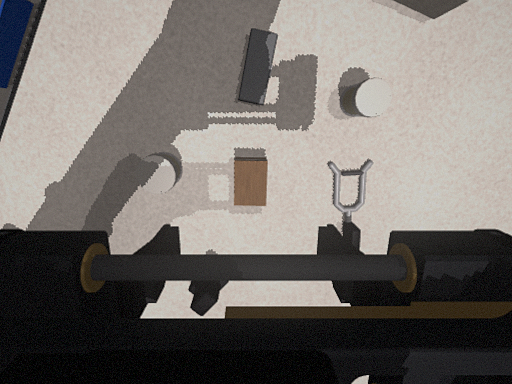

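The carton (250,182) is centred between the fingers and nothing has moved. The slide box, tall pot and hook are also clearly visible.

>>> arm_command(series="-1.6 1.6 35 0 0;0 0 35 0 0;0 0 35 0 0;0 0 35 0 0;0 0 32 0 0;0 0 15 0 0;0 0 9 0 0;0 0 0 0 255;0 0 0 0 255;0 0 0 0 255;0 0 0 0 255;0 0 0 0 255;0 0 0 0 255;0 0 0 0 255;0 0 0 0 255;0 0 0 0 255;0 0 0 0 255;0 0 0 0 255;0 0 0 0 255")

```text
time_s: 11.82
tool_pos: [0.4808, -0.2062, 0.0088]
tool_rot: [180.0, 0.0, 18.9]
force: [-0.6, -0.6, 3.5]
grip_width: 0.04
grasp_force: 20.0
```

>>> arm_command(series="0 0 -10 0 255;0 0 -30 0 255;0 0 -35 0 255;0 0 -35 0 255;0 0 -35 0 255;0 0 0 -0.1166 255;0 0 0 -0.1166 255;0 0 0 -0.1166 255;0 0 0 -0.1166 255;0 0 0 -0.1166 255;0 0 0 -0.1166 255;0 0 0 -0.1166 255;0 0 0 -0.1166 255;0 0 0 -0.1166 255;0 0 0 0 255")

```text
time_s: 13.07
tool_pos: [0.4805, -0.2059, 0.1537]
tool_rot: [-180.0, -0.0, 79.2]
force: [0.1, 0.8, -0.2]
grip_width: 0.0397
grasp_force: 20.0
```

```bash
python3 - <<'E'
from h import *
print(move([*case(-30,10),.15],79.1)); o=telemetry.get_obs();print(o['tool_pos'],o['grip_width'])
E
```

```text
(array([411.9, -25.9,   3.8]), np.float64(0.002))
[ 0.4805 -0.2059  0.1537] 0.03969450523086281
```

>>> arm_command(series="37.5 -2.4 -1 0 255;37.5 -2.4 -1 0 255;37.5 -2.4 -1 0 255;37.5 -2.4 -1 0 255;37.5 -2.4 -1 0 255;37.5 -2.4 0 0 255;37.5 -2.4 0 0 255;37.5 -2.4 0 0 255;37.5 -2.4 0 0 255;37.5 -2.4 0 0 255;37.5 -2.4 0 0 255;0 0 0 0 255;0 0 0 0 255")

```text
time_s: 14.15
tool_pos: [0.5319, 0.2076, 0.1587]
tool_rot: [-179.9, -0.1, 79.3]
force: [-0.3, -1.3, -1.1]
grip_width: 0.0397
grasp_force: 20.0
```

```bash
python3 - <<'E'
from h import *
print(move([*case(-30,10),.018],79.1)); o=telemetry.get_obs();print(o['tool_pos'],o['grip_width'])
E
```

```text
(array([ -4.2,   1. , 140.7]), np.float64(0.003))
[0.5319 0.2076 0.1587] 0.0397426384576305
```

>>> arm_command(series="-3 1 35 0 255;0 0 35 0 255;0 0 35 0 255;0 0 20 0 255;0 0 10 0 255;0 0 5 0 255;0 0 0 0 255;0 0 0 0 110;0 0 0 0 110;0 0 0 0 110;0 0 0 0 110;0 0 -20 0 110;0 0 -35 0 110;0 0 -40 0 110;0 0 -40 0 110;0 0 -40 0 110;0 0 0 0 110")

```text
time_s: 15.57
tool_pos: [0.5374, 0.2037, 0.2023]
tool_rot: [179.3, -0.3, 79.1]
force: [0.6, 0.5, 1.2]
grip_width: 0.0494
grasp_force: 0.0
```

```bash
python3 - <<'E'
from h import *
print(move([.6082,-.1697,.2],79.1)); o=telemetry.get_obs();print(o['tool_pos'],o['grip_width'])
E
```

```text
(array([-353.2,  140.2,    2. ]), np.float64(-0.0))
[0.5374 0.2037 0.2023] 0.04944348819359096
```

>>> arm_command(series="-35.3 14 0 0 0;-35.3 14 0 0 0;-35.3 14 0 0 0;-35.3 14 0 0 0;-35.3 14 0 0 0;-35.3 14 0 0 0;-35.3 14 0 0 0;-35.3 14 0 0 0;-35.3 14 0 0 0;-35.3 14 0 0 0;0 0 0 0.114 0;0 0 0 0.114 0;0 0 0 0.114 0;0 0 0 0.114 0;0 0 0 0.114 0;0 0 0 0.114 0;0 0 0 0.114 0;0 0 0 0.114 0;0 0 0 0.114 0;0 0 0 0.114 0")

```text
time_s: 17.23
tool_pos: [0.6041, -0.1721, 0.1938]
tool_rot: [180.0, -0.0, 13.4]
force: [-0.4, -0.3, -0.7]
grip_width: 0.0868
grasp_force: 0.0
```

>>> arm_command(series="0 0 0 0.114 0;0 0 0 0 0;0 0 0 0 0")

```text
time_s: 17.48
tool_pos: [0.604, -0.1721, 0.1938]
tool_rot: [180.0, -0.0, 7.4]
force: [-0.7, -0.0, -0.3]
grip_width: 0.087
grasp_force: 0.0
```

```bash
python3 - <<'E'
from h import *
im,c=snap('wrist','w5')
print(move([.6082,-.1697,.005],7.4)); o=telemetry.get_obs();print(o['tool_pos'],o['tool_rot'])
g=cv2.cvtColor(im,cv2.COLOR_BGR2HSV)
# slide box: dark & unsaturated near image centre; print mean ray of its contour
m=((g[...,2]<115)&(g[...,1]<45)).astype(np.uint8);m[226:]=0
n,_,st,ce=cv2.connectedComponentsWithStats(m);k=st[:,4]>300;print(st[k],ce[k])
print('predicted',w2pix(c,[[.6082,-.1697,.024]]))
E
```

```text
(array([  4.4,  -2. , 188.7]), np.float64(0.0))
[ 0.604  -0.1722  0.1937] [179.9806  -0.0154   7.4049]
[[     0      0    512    384 172221]
 [    48      0     46     21    451]
 [    66      0    211    156   8581]
 [   282      0    146     97   2384]
 [    97     15     19     31    333]
 [     0     52     59    174   6367]
 [   121    142     76     84   3905]
 [   232    144     28     63    337]
 [   325    166     40     35    465]] [[270.0393 203.8716]
 [ 71.9867   6.0355]
 [179.9268  58.5887]
 [328.4685  60.7332]
 [106.7357  30.4264]
 [ 25.2717 128.5665]
 [156.4661 194.9111]
 [242.8694 169.5045]
 [340.3011 178.4538]]
predicted [[246.7098 177.5287]]
```

View pics/w5.png

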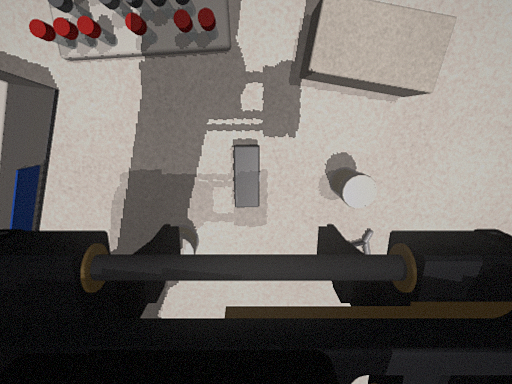

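The slide box is at (247,177), exactly where predicted, and aligned with the fingers.

>>> arm_command(series="4.4 -2 35 0 0;0 0 35 0 0;0 0 35 0 0;0 0 35 0 0;0 0 28 0 0;0 0 12 0 0;0 0 8 0 0;0 0 0 0 255;0 0 0 0 255;0 0 0 0 255;0 0 0 0 255;0 0 0 0 255;0 0 0 0 255;0 0 0 0 255;0 0 0 0 255;0 0 0 0 255;0 0 0 0 255;0 0 0 0 255;0 0 0 0 255;0 0 0 0 255")

```text
time_s: 19.2
tool_pos: [0.608, -0.1698, 0.0055]
tool_rot: [180.0, 0.0, 7.2]
force: [-0.5, -0.1, 0.8]
grip_width: 0.0296
grasp_force: 20.0
```

>>> arm_command(series="0 0 0 0 255;0 0 -10 0 255;0 0 -30 0 255;0 0 -35 0 255;0 0 -35 0 255;0 0 -40 0 255;0 0 0 -0.114 255;0 0 0 -0.114 255;0 0 0 -0.114 255;0 0 0 -0.114 255;0 0 0 -0.114 255;0 0 0 -0.114 255;0 0 0 -0.114 255;0 0 0 -0.114 255;0 0 0 -0.114 255;0 0 0 -0.114 255;0 0 0 -0.114 255;0 0 0 0 255")

```text
time_s: 20.7
tool_pos: [0.6079, -0.1699, 0.1559]
tool_rot: [-180.0, -0.0, 79.2]
force: [0.6, -0.3, -1.0]
grip_width: 0.0297
grasp_force: 20.0
```

```bash
python3 - <<'E'
from h import *
print(move([*case(-88,10),.15],79.1)); o=telemetry.get_obs();print(o['tool_pos'],o['grip_width'])
E
```

```text
(array([ 352.7, -202.4,    5.9]), np.float64(0.002))
[ 0.6079 -0.1699  0.1559] 0.029689543226148328
```

>>> arm_command(series="32 -18.4 0 0 255;32 -18.4 0 0 255;32 -18.4 0 0 255;32 -18.4 0 0 255;32 -18.4 0 0 255;32 -18.4 0 0 255;32 -18.4 0 0 255;32 -18.4 0 0 255;32 -18.4 0 0 255;32 -18.4 0 0 255;32 -18.4 0 0 255;0 0 0 0 255;0 0 0 0 255")

```text
time_s: 21.78
tool_pos: [0.4748, 0.2171, 0.1562]
tool_rot: [180.0, -0.0, 79.2]
force: [0.5, -0.5, -1.4]
grip_width: 0.0295
grasp_force: 20.0
```

```bash
python3 - <<'E'
from h import *
print(move([*case(-88,10),.0145],79.1)); o=telemetry.get_obs();print(o['tool_pos'],o['grip_width'])
E
```

```text
(array([ -2.5,   0.6, 141.7]), np.float64(0.003))
[0.4748 0.2171 0.1562] 0.029493364200387447
```

>>> arm_command(series="-2.5 0.6 35 0 255;0 0 35 0 255;0 0 35 0 255;0 0 20 0 255;0 0 10 0 255;0 0 6.5 0 255;0 0 0 0 255;0 0 0 0 144;0 0 0 0 144;0 0 0 0 144;0 0 0 0 144;0 0 -20 0 144;0 0 -35 0 144;0 0 -40 0 144;0 0 -40 0 144;0 0 -40 0 144;0 0 0 0 144")

```text
time_s: 23.2
tool_pos: [0.4803, 0.2144, 0.197]
tool_rot: [179.3, -0.3, 79.1]
force: [1.4, 1.7, -0.2]
grip_width: 0.0382
grasp_force: 0.0
```

```bash
python3 - <<'E'
from h import *
im,c=snap('wrist','w6')
print(move([.6154,-.294,.2],79.1)); o=telemetry.get_obs();print(o['tool_pos'],o['grip_width'])
E
```

```text
(array([-471.9,  230.5,   -5.6]), np.float64(-0.001))
[0.479  0.2131 0.1937] 0.037667081803673445
```

```bash
python3 - <<'E'
from h import *
for f,p in (('w5',(359,191)),('w4',(372,97))): print(pix2w(load(f)[1],p,.056))
print('wide w4',pix2w(load('w4')[1],(160,172),.04))
E
```

```text
[[ 0.6157 -0.2946  0.056 ]]
[[ 0.6146 -0.294   0.056 ]]
wide w4 [[ 0.4599 -0.0987  0.04  ]]
```

>>> arm_command(series="-39.3 19.2 0 0 0;-36 17.6 0 0 79;-36 17.6 0 0 79;-36 17.6 0 0 79;-36 17.6 0 0 79;-36 17.6 0 0 79;-36 17.6 0 0 79;-36 17.6 0 0 79;-36 17.6 0 0 79;-36 17.6 0 0 79;-36 17.6 0 0 79;-36 17.6 0 0 79;-36 17.6 0 0 79;0 0 0 0 79;0 0 0 0 79")

```text
time_s: 24.5
tool_pos: [0.6111, -0.2963, 0.1864]
tool_rot: [-179.8, -0.0, 78.7]
force: [0.3, 0.6, 0.9]
grip_width: 0.0599
grasp_force: 0.0
```

```bash
python3 - <<'E'
from h import *
im,c=snap('wrist','w7')
print(move([.6154,-.294,.018],79.1)); o=telemetry.get_obs();print(o['tool_pos'],o['grip_width'])
m=cv2.inRange(im,(185,185,185),(255,255,255));m[226:]=0
print('pred',w2pix(c,[[.6154,-.294,.056]]))
h=cv2.HoughCircles(cv2.GaussianBlur(cv2.cvtColor(im,cv2.COLOR_BGR2GRAY),(3,3),0)[:230],cv2.HOUGH_GRADIENT,1,20,param1=100,param2=18,minRadius=14,maxRadius=28);print(h)
E
```

```text
(array([ -0.4,   4.2, 169.1]), np.float64(-0.002))
[ 0.6117 -0.2931  0.1872] 0.059945717781796456
pred [[252.6848 186.7482]]
[[[ 98.5   9.5  26.1]
  [205.5 203.5  19.4]]]
```

View pics/w7.png

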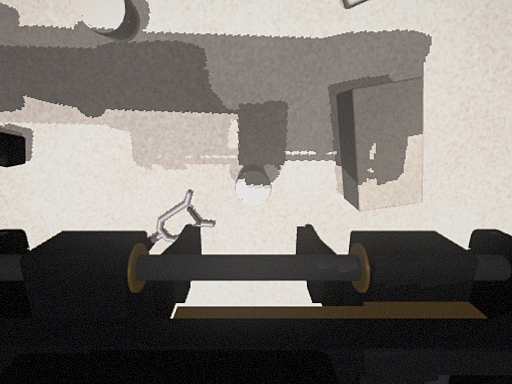

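The tall pot is at (253,186) as predicted. The hook's arms at (190,192) and (212,222) are clear of the finger paths.

>>> arm_command(series="-0.4 4.2 35 0 79;0 0 35 0 79;0 0 35 0 79;0 0 35 0 79;0 0 18 0 79;0 0 10 0 79;0 0 0 0 255;0 0 0 0 255;0 0 0 0 255;0 0 0 0 255;0 0 0 0 255;0 0 0 0 255;0 0 0 0 255;0 0 0 0 255")

```text
time_s: 25.72
tool_pos: [0.6179, -0.2942, 0.0233]
tool_rot: [179.8, 0.0, 79.1]
force: [-1.0, 0.5, 6.9]
grip_width: 0.0393
grasp_force: 20.0
```

>>> arm_command(series="0 0 -10 0 255;0 0 -30 0 255;0 0 -35 0 255;0 0 -35 0 255;0 0 -40 0 255;0 0 -10 0 255;0 0 0 0 255;0 0 0 0 255")

```text
time_s: 26.38
tool_pos: [0.6165, -0.2942, 0.1816]
tool_rot: [180.0, 0.1, 79.1]
force: [-0.1, 0.8, -1.0]
grip_width: 0.0393
grasp_force: 20.0
```

```bash
python3 - <<'E'
from h import *
print(move([*case(38,-30),.165],79.1)); o=telemetry.get_obs();print(o['tool_pos'],o['grip_width'])
E
```

```text
(array([ 432.8, -109.4,   16.1]), np.float64(-0.001))
[ 0.6165 -0.2942  0.1816] 0.03927844519021908
```

>>> arm_command(series="36.4 -9.1 0 0 255;36.4 -9.1 0 0 255;36.4 -9.1 0 0 255;36.4 -9.1 0 0 255;36.4 -9.1 0 0 255;36.4 -9.1 0 0 255;36.4 -9.1 0 0 255;36.4 -9.1 0 0 255;36.4 -9.1 0 0 255;36.4 -9.1 0 0 255;36.4 -9.1 0 0 255;36.4 -9.1 0 0 255;0 0 0 0 255;0 0 0 0 255")

```text
time_s: 27.55
tool_pos: [0.5898, 0.1589, 0.1789]
tool_rot: [-179.8, 0.0, 79.4]
force: [0.5, -0.7, -0.6]
grip_width: 0.0396
grasp_force: 20.0
```

```bash
python3 - <<'E'
from h import *
print(move([*case(38,-26),.0325],79.1)); o=telemetry.get_obs();print(o['tool_pos'],o['grip_width'])
E
```

```text
(array([ -3. ,   3.4, 146.4]), np.float64(0.006))
[0.5898 0.1589 0.1789] 0.03964009117070598
```

>>> arm_command(series="-2.5 3.4 35 0.006 255;0 0 35 0 255;0 0 35 0 255;0 0 20 0 255;0 0 12 0 255;0 0 9 0 255;0 0 0 0 255;0 0 0 0 114;0 0 0 0 114;0 0 0 0 114;0 0 0 0 114;0 0 -20 0 114;0 0 -35 0 114;0 0 -40 0 114;0 0 -40 0 114;0 0 -35 0 114;0 0 0 0 114")

```text
time_s: 28.97
tool_pos: [0.5989, 0.1548, 0.214]
tool_rot: [179.3, -0.3, 78.7]
force: [0.6, 0.5, 0.1]
grip_width: 0.0484
grasp_force: 0.0
```

```bash
python3 - <<'E'
from h import *
print(move([.461,-.098,.18],79.1)); o=telemetry.get_obs();print(o['tool_pos'],o['grip_width'],o['force'])
E
```

```text
(array([-275.1,  -86.2,   31.5]), np.float64(-0.007))
[0.5989 0.1548 0.214 ] 0.0484204048576821 [0.5901 0.503  0.1342]
```

>>> arm_command(series="-34.4 -10.8 0 0 0;-34.4 -10.8 0 0 0;-34.4 -10.8 0 0 0;-34.4 -10.8 0 0 0;-34.4 -10.8 0 0 0;-34.4 -10.8 0 0 0;-34.4 -10.8 0 0 0;-34.4 -10.8 0 0 0;0 0 0 0 0;0 0 0 0 0;0 0 0 0 0")

```text
time_s: 29.88
tool_pos: [0.4569, -0.0998, 0.2055]
tool_rot: [179.9, 0.0, 78.7]
force: [-0.7, 1.0, 0.4]
grip_width: 0.0869
grasp_force: 0.0
```

```bash
python3 - <<'E'
from h import *
im,c=snap('wrist','w8')
print(move([.461,-.098,.012],79.1)); o=telemetry.get_obs();print(o['tool_pos'],o['grip_width'])
print('pred',w2pix(c,[[.461,-.098,.04]]))
g=cv2.cvtColor(im,cv2.COLOR_BGR2GRAY);u,v=w2pix(c,[[.461,-.098,.04]])[0].astype(int)
cv2.imwrite('pics/w8c.png',cv2.resize(im[v-70:min(v+70,384),u-100:u+100],None,fx=3,fy=3))
E
```

```text
(array([  1.8,   3.3, 193.4]), np.float64(-0.005))
[ 0.4572 -0.0991  0.2054] 0.08720796297333766
pred [[251.6454 180.1971]]
```

View pics/w8c.png

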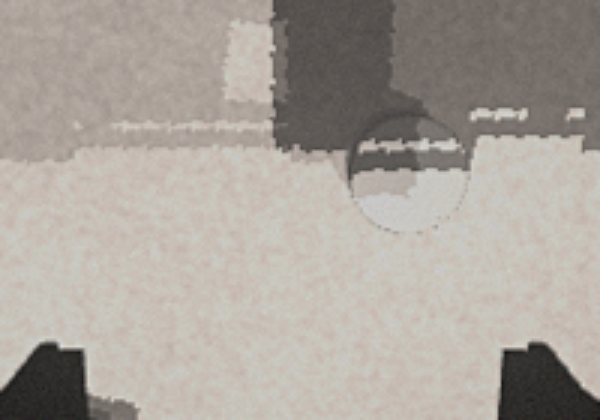

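The wide pot was knocked aside: its lid now sits at crop (409,173), about 36 px to the right of the predicted place. I'll remeasure it.

```bash
python3 - <<'E'
from h import *
_,c=load('w8')
p=pix2w(c,(151+409.5/3-.5,110+174/3-.5),.04)[0];print(p,move([p[0],p[1],.012],79.1))
im,ct=snap('top','t8');print(w2pix(ct,p))
E
```

```text
[ 0.5051 -0.0911  0.04  ] (array([ 17.1,  45.2, 193.5]), np.float64(-0.005))
[[282.682  200.5374]]
```

>>> arm_command(series="8.5 22.6 20 0 0;8.5 22.6 20 0 0;0 0 35 0 0;0 0 35 0 0;0 0 35 0 0;0 0 25 0 0;0 0 15 0 0;0 0 9 0 0;0 0 0 0 255;0 0 0 0 255;0 0 0 0 255;0 0 0 0 255;0 0 0 0 255;0 0 0 0 255;0 0 0 0 255;0 0 0 0 255;0 0 0 0 255;0 0 0 0 255;0 0 0 0 255")

```text
time_s: 31.57
tool_pos: [0.5045, -0.093, 0.0116]
tool_rot: [180.0, 0.0, 78.7]
force: [-1.6, -0.3, 5.8]
grip_width: 0.0472
grasp_force: 20.0
```

>>> arm_command(series="0 0 -10 0 255;0 0 -30 0 255;0 0 -35 0 255;0 0 -35 0 255;0 0 -35 0 255;0 0 -15 0 255;0 0 0 0 255;0 0 0 0 255")

```text
time_s: 32.23
tool_pos: [0.5044, -0.0928, 0.1718]
tool_rot: [179.9, 0.1, 78.7]
force: [-0.3, 0.3, -1.2]
grip_width: 0.0474
grasp_force: 20.0
```

```bash
python3 - <<'E'
from h import *
print(move([*case(38,27),.165],79.1)); o=telemetry.get_obs();print(o['tool_pos'],o['grip_width'])
E
```

```text
(array([313.5,  36.9,   6.6]), np.float64(-0.007))
[ 0.5044 -0.0928  0.1718] 0.04741135249314073
```

>>> arm_command(series="34.8 4.1 0 0 255;34.8 4.1 0 0 255;34.8 4.1 0 0 255;34.8 4.1 0 0 255;34.8 4.1 0 0 255;34.8 4.1 0 0 255;34.8 4.1 0 0 255;34.8 4.1 0 0 255;34.8 4.1 0 0 255;0 0 0 0 255;0 0 0 0 255")

```text
time_s: 33.15
tool_pos: [0.5994, 0.2107, 0.1686]
tool_rot: [-179.7, -0.0, 79.1]
force: [-0.4, -0.6, -0.3]
grip_width: 0.0475
grasp_force: 20.0
```

```bash
python3 - <<'E'
from h import *
print(move([*case(38,27),.021],79.1)); o=telemetry.get_obs();print(o['tool_pos'],o['grip_width'])
E
```

```text
(array([ -2.7,   3.9, 147.6]), np.float64(-0.0))
[0.5994 0.2107 0.1686] 0.047528569381272014
```

>>> arm_command(series="3.3 0.9 35 0 255;0 0 35 0 255;0 0 35 0 255;0 0 20 0 255;0 0 12 0 255;0 0 9 0 255;0 0 0 0 255;0 0 0 0 105;0 0 0 0 105;0 0 0 0 105;0 0 0 0 105;0 0 -20 0 105;0 0 -35 0 105;0 0 -40 0 105;0 0 -40 0 105;0 0 -40 0 105;0 0 -30 0 105;0 0 0 0 105;0 0 0 0 105")

```text
time_s: 34.73
tool_pos: [0.6042, 0.2113, 0.2331]
tool_rot: [179.7, -0.1, 78.7]
force: [-0.4, -0.2, -0.1]
grip_width: 0.0512
grasp_force: 0.0
```

```bash
python3 - <<'E'
from h import *
snap('top','t9');im,c=snap('wrist','w9')
o=telemetry.get_obs();print(o['tool_pos'],o['tool_rot'],o['grip_width'])
t=load('t9')[0];s,_=snap('scene','s9')
cv2.imwrite('pics/v9.png',np.vstack([np.hstack([cv2.resize(t[105:235,115:255],(400,371)),cv2.resize(s[80:250,260:420],(400,371))])]))
E
```

```text
[0.6028 0.21   0.2296] [-179.9882    0.055    78.7185] 0.05126367084219132
```

View pics/v9.png

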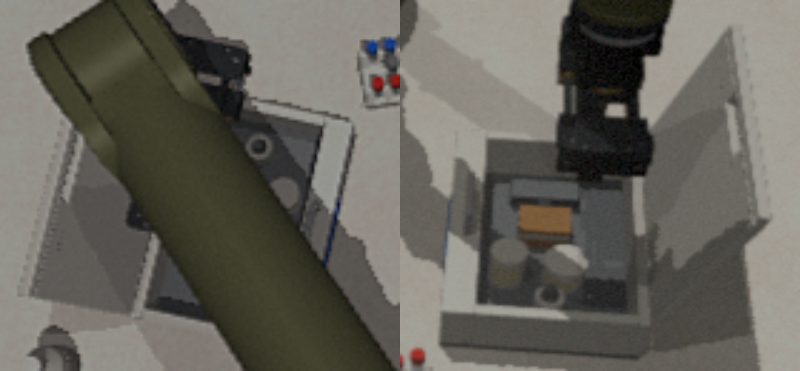

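All five items stand upright in the case: slide box and carton at the near end, then both pots and the dropper. Next is the lid, which I'll push from behind with closed fingers.

>>> arm_command(series="0 0 -37 0 255;0 0 -37 0 255;0 0 -37 0 255;34.2 -6 0 0 255;34.2 -6 0 0 255;34.2 -6 0 0 255;34.2 -6 0 0 255;34.2 -6 0 0 255;34.2 -6 0 0 255;0 0 0 0 255;0 0 0 0 255")

```text
time_s: 35.8
tool_pos: [0.6055, 0.422, 0.3378]
tool_rot: [-179.8, 0.1, 79.1]
force: [0.5, -0.4, -0.5]
grip_width: 0.0006
grasp_force: 0.0
```

```bash
cat >> h.py <<'E'
def incase():
    o=telemetry.get_obs();p=rot([0,0,CA]).T@(o['tool_pos']-np.array([CX,CY,0]));return (p*1000).round(1),o['tool_rot'].round(1),o['force'].round(1),round(o['time_s'],2)
E
python3 - <<'E'
from h import *
print(incase(),telemetry.get_obs()['qpos'])
# lid edge height by two-view: project model edge at 1.92 rad into top view
_,c=load('top0')
for th in (1.75,1.92):
    y=108-206*np.cos(th)
    print(th,[w2pix(c,[[*case(x,y),.0755+.206*np.sin(th)]])[0] for x in(-142,142)])
E
```

```text
(array([  1. , 238.3, 337.8]), array([-179.8,    0.1,   79.1]), array([ 0.5, -0.4, -0.5]), 35.8) [-10.4389  37.1101 -52.3393  53.8093  28.8507 100.2138 -61.8324]
1.75 [array([130.6908, 210.7433]), array([154.3996, 115.2764])]
1.92 [array([120.2774, 208.4305]), array([144.0442, 113.8834])]
```

>>> arm_command(series="0 0 32 0 255;0 0 32 0 255;0 0 32 0 255;0 0 0 0 255;-18 0 0 0 255;-18 0 0 0 255;-15 0 0 0 255;-15 0 0 0 255;-15 0 0 0 255;-15 0 0 0 255;-15 0 0 0 255;0 0 0 0 255")

```text
time_s: 36.8
tool_pos: [0.5878, 0.3066, 0.2474]
tool_rot: [179.8, 0.0, 78.5]
force: [0.4, 0.1, 0.4]
grip_width: 0.0004
grasp_force: 0.0
```

```bash
python3 - <<'E'
from h import *
print(incase())
E
```

```text
(array([  5.4, 121.7, 247.4]), array([179.8,   0. ,  78.5]), array([0.4, 0.1, 0.4]), 36.8)
```

>>> arm_command(series="-18 0 4.5 0 255;-18 0 4.5 0 255;-13.7 0 4.7 0 255;-13.7 0 4.7 0 255;-13.7 0 4.7 0 255;-12 0 7.7 0 255;-12 0 7.7 0 255;-12 0 7.7 0 255;-9.7 0 11 0 255;-9.7 0 11 0 255;-9.7 0 11 0 255;0 0 0 0 255")

```text
time_s: 37.8
tool_pos: [0.5579, 0.1673, 0.1641]
tool_rot: [-179.9, 0.2, 78.6]
force: [0.8, -0.5, 0.8]
grip_width: 0.0003
grasp_force: 0.0
```

```bash
python3 - <<'E'
from h import *
print(incase())
E
```

```text
(array([  2.3, -20.7, 164.1]), array([-179.9,    0.2,   78.6]), array([ 0.8, -0.5,  0.8]), 37.8)
```

>>> arm_command(series="-3 0 14 0 255;-3 0 14 0 255;-3 0 14 0 255;-2 0 12 0 255;0 0 10 0 255;0 0 7 0 255;0 0 4 0 255;0 0 3 0 255;0 0 0 0 255")

```text
time_s: 38.55
tool_pos: [0.5563, 0.1601, 0.0882]
tool_rot: [-180.0, -0.0, 78.7]
force: [0.2, -1.3, -0.0]
grip_width: 0.0007
grasp_force: 0.0
```

```bash
python3 - <<'E'
from h import *
print(incase())
E
```

```text
(array([  2.1, -28.1,  88.2]), array([-180. ,   -0. ,   78.7]), array([ 0.2, -1.3, -0. ]), 38.55)
```

>>> arm_command(series="0 0 1.5 0 255;0 0 1.5 0 255;0 0 1 0 255;0 0 0 0 255")

```text
time_s: 38.88
tool_pos: [0.5566, 0.1603, 0.0878]
tool_rot: [179.9, 0.1, 78.7]
force: [-8.6, -3.8, 24.1]
grip_width: 0.0007
grasp_force: 12.4
```

The lid is shut: 24 N at z 87.8 mm. Next is the hook.

>>> arm_command(series="0 0 -40 0 255;0 0 -40 0 255;0 0 -40 0 255;-36 2.3 0 0 0;-36 2.3 0 0 0;-36 2.3 0 0 0;-36 2.3 0 0 0;-36 2.3 0 0 0;-36 2.3 0 0 0;-36 2.3 0 0 0;-36 2.3 0 0 0;-36 2.3 0 0 0;-36 2.3 0 0 0;-36 2.3 0 0 0;-36 2.3 0 0 0;-36 2.3 0 0 0;-36 2.3 0 0 0;0 0 0 0 0")

```text
time_s: 40.38
tool_pos: [0.486, -0.3506, 0.203]
tool_rot: [-180.0, 0.2, 78.1]
force: [-1.4, -2.1, -1.2]
grip_width: 0.0852
grasp_force: 0.0
```

>>> arm_command(series="0 0 0 0.1158 0;0 0 0 0.1158 0;0 0 0 0.1158 0;0 0 0 0.1158 0;0 0 0 0.1158 0;0 0 0 0.1158 0;0 0 0 0.1158 0;0 0 0 0.1158 0;0 0 0 0.1158 0;0 0 0 0 0;0 0 0 0 0")

```text
time_s: 41.3
tool_pos: [0.4896, -0.3405, 0.2039]
tool_rot: [180.0, -0.0, 19.2]
force: [0.2, -0.1, 0.3]
grip_width: 0.0868
grasp_force: 0.0
```

```bash
python3 - <<'E'
from h import *
im,c=snap('wrist','w10');o=telemetry.get_obs();print(o['tool_pos'],o['tool_rot'],o['time_s'])
y,x=slice(90,240),slice(150,350)
print('pred tips/gate/closed/tab',w2pix(c,[[.5327,-.2978,.005],[.5522,-.3445,.005],[.4808,-.3426,.005],[.465,-.356,.036]]))
g=cv2.cvtColor(im,cv2.COLOR_BGR2GRAY)
m=(g<40).astype(np.uint8);n,_,st,ce=cv2.connectedComponentsWithStats(m);k=st[:,4]>60;print(st[k],ce[k])
# lid check from the top view
im,ct=snap('top','t10')
cv2.imwrite('pics/w10c.png',np.hstack([cv2.resize(load('w10')[0][60:260,150:370],None,fx=2.5,fy=2.5),cv2.resize(im[110:240,130:250],(240,260))[:,:].repeat(1,0) if 0 else cv2.copyMakeBorder(cv2.resize(im[120:235,150:250],(250,288)),0,212,0,0,cv2.BORDER_CONSTANT)]))
E
```

```text
[ 0.4895 -0.3406  0.2039] [179.9944  -0.0121  19.2179] 41.35
pred tips/gate/closed/tab [[227.7063 133.8282]
 [267.6985 131.3554]
 [247.6813 183.0358]
 [253.6619 203.8556]]
[[     0      0    512    384 138782]
 [     0    225    512    159  57277]] [[258.4102 138.5613]
 [248.0846 318.9562]]
```

```bash
python3 - <<'E'
from h import *
im,c=load('w10');g=cv2.cvtColor(im,cv2.COLOR_BGR2GRAY)
w=g[120:236:3,205:300:3]
for i,r in enumerate(w): print(120+3*i,' '.join(f'{v:3d}' for v in r))
E
```

```text
120 104 107 108 111 106 104 111 109 107 113 110 108 102 108  98 104 109 108 109 106 104 105 101 105 108 110 106 110 113 112 109 112
123 107 104 162  96  94 151 127  98 166 177  93  87 128  91  90  94 121  87 164  95  96  92 132  97 112 103 111 105 107 107 105 104
126 110 180 180 177 182 187 183 181 183 177 173 186 175 182 178 180 183 173 181 180 184 184 185 187  97 106 109 113 106 114 118 104
129 183 188 183 184 183 175 181 188 185 178 183 182 181 181 181 177 173 177 177 183 196 114 184 182 179 102  98 166 103  99 154 121
132 181 185 180 186 179 180 182 114  79 181 187 167 186 176 188 182 178 179 183 191  67 140 141 185 178 177 188 192 187 181 192 193
135 188 183 173 180 180 179 184  99 172  92 197 179 173 184 183 177 178 186 185  97 131 152 184 182 191 177 179 184 184 180 181 182
138 185 188 178 187 184 185 182 179 135 156 108 194 181 181 183 180 188 185 177 117 175 148 186 182 184 184 181 180 183 183 183 184
141 184 176 188 190 185 185 185 178 162 144 149 133 127  91  71  67  71  68  53 175 125 189 184 188 177 177 177 176 186 182 184 186
144 183 179 177 174 180 181 183 178 186 134 
[... 3347 characters left out ...]
 184 182 187 190 189 185 182 180 188 184
222 189 186 192 186 178 189 184 183 189 189 187 186 184 176 183  87 132 170 179 184 187 189 186 188 184 183 184 182 184 186 187 189
225 186 179 188 177 182 185 181 186 178 183 185 189 185 185 184 187 182 180 189 180 176 187 190 190 188 184 177 184 183 184 189 190
228 183 185 188 187 187 181 184 178 182 183 178 187 191 187 180 181 187 188 174 184 182 190 185 182 183 188 188 183 184 183 185 185
231 182 183 186 190 184 184 178 181 185 177 183 189 185 184 177 177 181 186 192 186 181 185 182 182 189 181 182 181 184 187 183 183
234 185 187 184 181 183 181 184 185 188 187 181 186 188 183 186 179 182 175 185 185 185 182 183 178 188 189 184 187 185 182 184 188
```

```bash
python3 - <<'E'
from h import *
im,c=load('w10')
A=pix2w(c,[(250.5,182.5),(250.7,171),(250.2,160),(249,147.5),(247.3,131)],.004)
t=pix2w(c,[(254,209)],.036);print(A,t)
f=np.polyfit(A[:,0],A[:,1],1);yaw=np.degrees(np.arctan(f[0]));print('yaw',yaw)
# gate bar centre at hook x=20 : rows 141-144
gt=pix2w(c,(250,142.8),.004)[0];ce=pix2w(c,(250.5,181.5),.004)[0];print(gt,ce,np.linalg.norm(gt-ce))
u=np.array([np.cos(np.radians(yaw)),np.sin(np.radians(yaw))])
o1=gt[:2]-.020*u;o2=ce[:2]+.030*u;print('origin',o1,o2)
for o in(o1,o2):print('tab',o-.062*u)
tab=(o1+o2)/2-.062*u;print(tab,move([*tab,.008],yaw))
E
```

```text
[[ 0.4825 -0.346   0.004 ]
 [ 0.4972 -0.3411  0.004 ]
 [ 0.5106 -0.3357  0.004 ]
 [ 0.5253 -0.3289  0.004 ]
 [ 0.5441 -0.3201  0.004 ]] [[ 0.4588 -0.3586  0.036 ]]
yaw 22.99406439998808
[ 0.5314 -0.3282  0.004 ] [ 0.4838 -0.3455  0.004 ] 0.05063606495222071
origin [ 0.5129 -0.336 ] [ 0.5114 -0.3338]
tab [ 0.4559 -0.3602]
tab [ 0.4543 -0.358 ]
[ 0.4551 -0.3591] (array([-38.5,   6. , 195.9]), np.float64(-0.067))
```

The hook hasn't moved: yaw about 23°, tab at (0.456, -0.359).

>>> arm_command(series="-19.5 3 10 0 0;-19 3 20 -0.067 0;0 0 35 0 0;0 0 35 0 0;0 0 35 0 0;0 0 30 0 0;0 0 18 0 0;0 0 11 0 0;0 0 0 0 255;0 0 0 0 255;0 0 0 0 255;0 0 0 0 255;0 0 0 0 255;0 0 0 0 255;0 0 0 0 255;0 0 0 0 255;0 0 0 0 255;0 0 0 0 255;0 0 0 0 255;0 0 0 0 255", squeeze=45)

```text
time_s: 43.07
tool_pos: [0.4547, -0.3593, 0.0098]
tool_rot: [180.0, 0.0, 22.8]
force: [0.5, 0.7, 0.5]
grip_width: 0.0154
grasp_force: 0.0
```

>>> arm_command(series="0 0 0 0 255;0 0 0 0 255;0 0 0 0 255;0 0 0 0 255;0 0 0 0 255")

```text
time_s: 43.48
tool_pos: [0.4546, -0.3592, 0.0098]
tool_rot: [-180.0, 0.0, 22.8]
force: [-0.7, -0.0, -0.1]
grip_width: 0.0117
grasp_force: 45.0
```

>>> arm_command(series="0 0 -10 0 255;0 0 -30 0 255;0 0 -40 0 255;0 0 -40 0 255;0 0 -40 0 255;0 0 -30 0 255;0 0 0 -0.116 255;0 0 0 -0.116 255;0 0 0 -0.116 255;0 0 0 -0.116 255;0 0 0 -0.116 255;0 0 0 -0.116 255;0 0 0 -0.116 255;0 0 0 -0.116 255;0 0 0 -0.116 255;0 0 0 -0.116 255;0 0 0 -0.116 255")

```text
time_s: 44.9
tool_pos: [0.4548, -0.3591, 0.2005]
tool_rot: [180.0, 0.0, 96.3]
force: [-0.0, 0.3, -1.6]
grip_width: 0.0112
grasp_force: 45.0
```

>>> arm_command(series="0 0 0 -0.116 255;0 0 0 -0.116 255;0 0 0 -0.116 255;0 0 0 -0.116 255;0 0 0 -0.116 255;0 0 0 -0.116 255;0 0 0 -0.116 255;0 0 0 -0.116 255;0 0 0 -0.116 255;0 0 0 -0.116 255;0 0 0 -0.116 255;0 0 0 0 255")

```text
time_s: 45.9
tool_pos: [0.4547, -0.3593, 0.2003]
tool_rot: [-180.0, 0.0, 169.2]
force: [-0.0, 0.1, -0.4]
grip_width: 0.0118
grasp_force: 45.0
```

```bash
python3 - <<'E'
from h import *
o=telemetry.get_obs();print(o['qpos'],o['tool_rot'],o['grip_width'])
print(move([*case(145,-76),.2],169.1))
im,c=snap('wrist','w11');g=cv2.cvtColor(im,cv2.COLOR_BGR2GRAY)
cv2.imwrite('pics/w11g.png',g)
for v in range(60,236,5): print(v,' '.join(f'{x:3d}' for x in g[v,190:310:4]))
E
```

```text
[ 82.2794  18.2429 -55.9102  93.7897  15.495   76.2208 103.2043] [-179.9819    0.0159  169.2232] 0.011761092790610394
(array([-145.6,  481.1,    0.2]), np.float64(0.002))
60 200 193 195 198 197 200 194 200 200 191 204 198 198 201 195 205 196 189 199 196 201 202 196 199 203 196 205 202 198 202
65 197 202 203 196 198 193 192 198 199 189 200 189 198 198 198 197 190 196 192 196 203 202 204 188 199 199 198 207 198 205
70 199 199 197 201 195 202 200 191 200 191 193 200 197 198 199 208 196 166 187 197 198 202 204 205 202 210 206 197 178 176
75 197 195 139 145 122 208 189 200 198 197 195 194 188 196 195 202 197 167 174 211 206 203 200 200 202 138 140 124 176 168
80 202 197 134 186 157 121 209 202 194 200 206 193 196 197 199 197 202 204 170 169 200 181 195 192 145 187 160 114 178 174
85 191 198 172 139 183 159 118 205 197 200 205 203 187 192 193 207 202 200 197 176 196 201 180 140 184 162 128 140 168 177
90 202 205 193 182 139 188 155 119 203 202 198 200 204 199 193 202 203 198 186 178 206 213 141 182 164 127 122 198 189 186
95 196 204 195 195 175 137 187 157 116 203 197 194 202 206 198 200 2
[... 2826 characters left out ...]
 121 125 210 117 139 124 114 208 198 121 117 118 117 114 146 163 189 102 114 119
215 200 206 205 204 199 201 200 196 202 102 121 114 117  60  69 135  80 117 111 116 119 123 112 114 112 119 114 112 118 119
220 193 203 205 200 197 206 201 198 197 198 115 120 109  40  42  42  36  93 112 113 115 110 111 114 111 117 119 116 124 118
225 203 207 202 205 203 202 204 202 202  27  39 126  95  36  35  37  37  72 122  46  24 120 125 111 113 120 118 117 118 119
230 151 145 151 150 148 148 147 207 206  36  39  38  33  29  37  38  33  41  35  38  36 114 114  83  88  88  86  83  86  89
235  52  43  42  41  44  41  44 223 140  41  30  32  40  40  37  35  35  35  28  25  40  37 116  32  34  36  33  32  34  33
```

```bash
python3 - <<'E'
from h import *
im,c=load('w11');o=telemetry.get_obs();R=rot(o['tool_rot'])
for n,p,dz in(('gate',(248,102.5),-.0058),('tipL',(199,76),-.006),('tipR',(290,76),-.006),('closed in',(248,183),-.006),('armL',(219,120),-.006),('armR',(278,120),-.006)):
    w=pix2w(c,p,o['tool_pos'][2]+dz)[0];print(n,(R.T@(w-o['tool_pos'])*1000).round(1))
E
```

```text
gate [83.3 -0.7  5.8]
tipL [ 97.2 -28.1   6. ]
tipR [97.5 22.7  6. ]
closed in [36.2 -0.4  6. ]
armL [ 73.6 -17.5   6. ]
armR [73.8 16.8  6. ]
```

>>> arm_command(series="-10.5 34.4 0 0 255;-10.5 34.4 0 0 255;-10.5 34.4 0 0 255;-10.5 34.4 0 0 255;-10.5 34.4 0 0 255;-10.5 34.4 0 0 255;-10.5 34.4 0 0 255;-10.5 34.4 0 0 255;-10.5 34.4 0 0 255;-10.5 34.4 0 0 255;-10.5 34.4 0 0 255;-10.5 34.4 0 0 255;-10.5 34.4 0 0 255;-10.5 34.4 0 0 255;0 0 0 0 255;0 0 0 0 255;0 0 0 0 255")

```text
time_s: 47.37
tool_pos: [0.6904, 0.0854, 0.1996]
tool_rot: [-179.9, -0.0, 169.0]
force: [1.3, -0.2, -1.6]
grip_width: 0.0117
grasp_force: 45.0
```

```bash
python3 - <<'E'
from h import *
print(incase(),telemetry.get_obs()['qpos'],move([*case(146,-75.6),.102],169.14))
im,c=snap('wrist','w12');g=cv2.cvtColor(im,cv2.COLOR_BGR2GRAY)
print('staple pred',w2pix(c,[[*case(30,-78),.115],[*case(-30,-78),.115],[*case(30,-78),.0875]]))
for v in range(10,130,4): print(v,' '.join(f'{x:3d}' for x in g[v,200:296:4]))
E
```

```text
(array([147.8, -76.2, 199.6]), array([-179.9,   -0. ,  169. ]), array([ 1.3, -0.2, -1.6]), 47.37) [ 26.8931  34.948  -55.5787  76.0202  28.454   83.3796  52.1546] (array([ 1.8,  0.7, 97.6]), np.float64(-0.003))
staple pred [[245.7684  63.0582]
 [245.3174 -24.0749]
 [246.0559  68.8921]]
10 229 227 225 226 222 223 222 202 201 199  92 131 206 100  96 206 201 204 203 195 199 198 201 201
14 226 226 223 226 226 226 223 199 201 202 102 128 209 108  98 213 200 201 201 203 203 202 198 200
18 226 221 226 224 227 225 216 232 199 204 140 128 206  98  98 219 201 201 202 203 203 204 203 200
22 224 222 219 230 223 222 215 232 231 201  95 128 213 100  95 200 204 203 201 199 199 200 205 202
26 228 225 225 229 226 228 223 232 230 211  93 126 207 106  99 213 204 202 204 205 200 204 202 206
30 229 227 231 225 225 228 228 233 229 230 144 129 209 103  95 217 205 204 203 201 204 206 202 205
34 229 224 231 228 222 228 229 233 232 232  84 122 211 100  94 131 206 205 203 202 201 203 201 205
38 220 220 227 227 223 231 229 235 228 233 105 124 210 101 100 213 202 206 204 204 198 206 202 202
42 229 228 230 226 22
[... 1463 characters left out ...]

102 137 139 136  89 110 183  99  69 105 107  94  92  92  91  88  92  92  90  85  83 157 111 205 205
106 129 144 135  93 110 107 117 222  61  66  64  60  58  63  57  60  59  54  56 178 150 108 204 205
110 136 130 135  88 111 103  90 136 249 235 245 237 235 223 225 208 207 210 125 178 148 118 210 205
114 138 141 139 105 114 107  84 138 135 235 241 233 218 219 219 206 204 205 128 177 145 117 205 207
118 136 143 136  99 110 110  88 142 140 129 218 233 214 216 216 206 207 208 132 181 153 133 205 204
122 141 147 143 115 111 110  86 139 142 141 166 234 223 216 218 205 209 205 132 178 148 134 206 206
126 139 136 140 116 110 108  93 133 142 145 117 133 238 219 217 207 206 203 137 179 151 142 204 213
```

>>> arm_command(series="0 0.7 35 0 255;0 0 30 0 255;0 0 20 0 255;0 0 11 0 255;0 0 3 0 255;0 0 0 0 255;0 0 0 0 255")

```text
time_s: 48.0
tool_pos: [0.6916, 0.0859, 0.1025]
tool_rot: [180.0, 0.1, 169.0]
force: [0.2, 0.2, -0.5]
grip_width: 0.0117
grasp_force: 45.0
```

```bash
python3 - <<'E'
from h import *
print(incase())
E
```

```text
(array([148.9, -75.5, 102.5]), array([180. ,   0.1, 169. ]), array([ 0.2,  0.2, -0.5]), 48.0)
```

>>> arm_command(series="0 0 2 0 255;0 0 1.5 0 255;0 0 0 0 255;15 0 0 0 255;15 0 0 0 255;0 0 0 0 255")

```text
time_s: 48.5
tool_pos: [0.6596, 0.0938, 0.0979]
tool_rot: [180.0, -0.0, 169.2]
force: [1.8, 1.2, -0.6]
grip_width: 0.0117
grasp_force: 45.0
```

```bash
python3 - <<'E'
from h import *
print(incase(),telemetry.get_obs()['wrist_torque'])
E
```

```text
(array([116. , -73.8,  97.9]), array([180. ,  -0. , 169.2]), array([ 1.8,  1.2, -0.6]), 48.5) [ 0.3313 -0.5159 -0.0833]
```

>>> arm_command(series="8 -1.5 0 0 255;8 0 0 0 255;8 0 0 0 255;8 0 0 0 255;6 0 0 0 255;4 0 0 0 255;0 0 0 0 255;0 0 0 0 255")

```text
time_s: 49.17
tool_pos: [0.6189, 0.0985, 0.0973]
tool_rot: [-180.0, -0.1, 169.1]
force: [-2.0, 0.2, 1.6]
grip_width: 0.0118
grasp_force: 45.0
```

```bash
python3 - <<'E'
from h import *
print(incase(),telemetry.get_obs()['wrist_torque'])
im,c=snap('wrist','w13');g=cv2.cvtColor(im,cv2.COLOR_BGR2GRAY)
print('leg pred',w2pix(c,[[*case(30,-78),.119],[*case(30,-78),.095]]))
for v in range(60,220,5): print(v,' '.join(f'{x:3d}' for x in g[v,200:300:4]))
E
```

```text
(array([ 75.1, -76.8,  97.3]), array([-180. ,   -0.1,  169.1]), array([-2. ,  0.2,  1.6]), 49.17) [ 0.1059  0.1291 -0.0039]
leg pred [[246.0113 177.9306]
 [246.3451 169.73  ]]
60 236 226 232 232 232 238 237 216 209  85 219 153 221 155 115 221 142 216 213 215 217 214 215 213 214
65 237 232 238 239 232 240 238 237 209  96 228 154 220 153 115 218 150 213 215 218 215 210 211 215 216
70 236 235 234 236 229 237 238 237 236  77 168 153 220 154 117 148 154 215 216 213 215 209 216 215 217
75 167 174 146 238 232 240 239 237 238  84 248 151 219 153 118 102  90 218 216 217 214 216 132 167 156
80 193 239 171 135 230 238 239 238 237  86 235 155 220 155 117 107  92 230 216 215 218 135 166 225 152
85 142 194 236 175 125 240 238 239 235  80 181 152 220 157 111 109  92 223 214 217 132 168 227 153  98
90 241 149 196 233 171 120 239 237 239  83 145 155 215 151 114 110  91 215 216 146 169 230 148 108 148
95 239 243 148 195 229 173 143 238 242  83 229 152 211 158 117 110 100 221 165 155 232 150 103  99 216
100 239 234 237 147 219 179  99  83  98  88  90 152 208 156 116  50  85  90  87 121 163 103  99 224 
[... 1695 characters left out ...]
  86  87  92  91  86  90  86  89  87 119 215 156  95 217 215 217 213 213 213
190 111 110 111 109 110 108 109 106  84  82  85  84  91  89 107 158 143 182 216 212 214 212 213 213 214
195 110 108 108 113 107 110 112 106 111  99 110  85  90  84 112 116 238 215 215 215 214 211 211 215 215
200 115 108 105 105 105 107 109 107 110 101 111  87  88  88 112 113 107 172 217 214 212 212 211 214 215
205 105 139 143 148 146 105 109 108 113  99 114  84  86  84 111 113 112 111 104 217 213 213 211 214 214
210 144 148 140 149 148 103 109 114 111  95 112  82  89  89 110 109 111 109 112 149 221 207 209 209 216
215 143 143 141 138 148 103 107 107 108  99  59  83  86  85  59 112 109 111 112 111 110 221 212 199 232
```

The gate bar shows across the mouth again at rows 100–105 and the staple leg is at about (246,175) inside the loop, so it has snapped shut. Releasing the hook.

>>> arm_command(series="0 0 0.3 0 255;0 0 0 0 165;0 0 0 0 165;0 0 0 0 165;0 0 0 0 165;0 0 0 0 165;0 0 -15 0 165;0 0 -30 0 165;0 0 -35 0 165;0 0 -35 0 165;-20 0 -20 0 165;-20 0 0 0 165;-20 0 0 0 165;0 0 0 0 165;0 0 0 0 165;0 0 0 0 165")

```text
time_s: 50.55
tool_pos: [0.6779, 0.088, 0.2324]
tool_rot: [180.0, -0.0, 169.1]
force: [-0.3, -0.6, 0.5]
grip_width: 0.0308
grasp_force: 0.0
```

```bash
python3 - <<'E'
from h import *
print(incase())
im,c=snap('wrist','w14')
print('leg,tab,gate pred',w2pix(c,[[*case(30,-78),.115],[*case(75,-77),.123],[*case(-8,-77),.0915]]))
snap('top','t14');snap('scene','s14')
a=cv2.resize(im[0:250,130:370],(420,438));b=cv2.resize(load('s14')[0][100:270,230:400],(380,438))
cv2.imwrite('pics/v14.png',np.hstack([a,b]))
E
```

```text
(array([135. , -76. , 232.4]), array([180. ,  -0. , 169.1]), array([-0.3, -0.6,  0.5]), 50.55)
leg,tab,gate pred [[246.0615  84.8398]
 [247.1875 134.4921]
 [247.135   46.1381]]
```

View pics/v14.png

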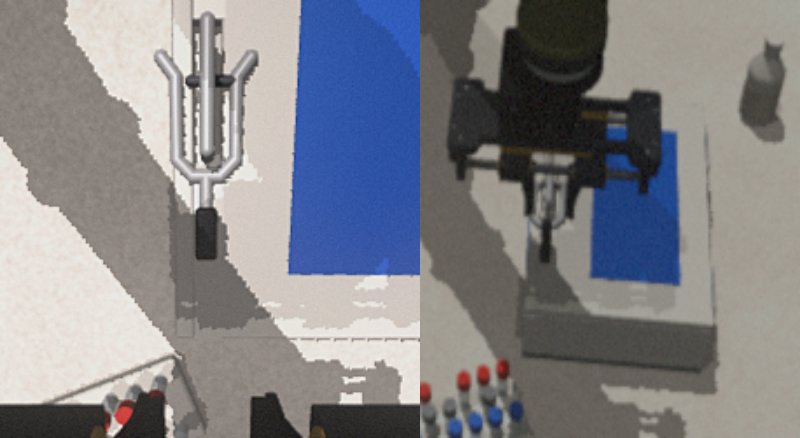

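The picture shows the lid shut and the hook flat on it. The far leg at (208,158) is inside the loop, the gate is shut across the mouth at (208,80), and the robot is clear.

```bash
python3 -c "
from cell import env
print(env.sign_off())"
```

```text
the job is handed in; nothing more can be done
None
```

All five items are upright in the case, the lid is shut, and the hook is snapped over the staple's far leg and lying flat on the lid; I handed the job in at about 51 s of the 210 s allowed.

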